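# Set the curing lamp height and load the jig tray

### The job

On the small curing stand, raise the lamp by spinning the knurled brass collar on its leaning threaded rod until the red pointer is level with the orange marker on the scale, and let go of the collar. Then push the blue tray of jig heads fully home under the lamp. Leave the marker where it is and do not disturb the spool, the bottle or the jar.

Things in the scene. Friction and masses are not known exactly. Their poses are not given: they have to be found in the camera images.
- stand: Grey curing stand, fixed to the table; its place and yaw vary. Origin on the table surface; x points away from the robot at yaw 0. Base plate 270 x 270 x 12 mm, centred at (-20, 10) mm. Two rails along stand x at y = 66 and 134 mm carry the tray. A white scale strip, 26 mm wide, leans parallel to the rod at y = -85 mm, its top 112 mm from its foot.
- rod_tip (a point): Upper free end of the steel threaded rod, 12 mm thick, on its axis. The rod's axis rises from stand (50, 0, 12) mm, leans 30 degrees from vertical towards stand -x (the robot) and is 169 mm long. At the start it stands 30 mm beyond the collar's upper face, so fingers coming down along the rod pass either side of it.
- collar_mid (a point): Centre of the knurled brass collar: diameter 34 mm, 26 mm tall along the rod; at the start 126 mm up the rod from its foot. Its z axis points up the rod's axis; x, y turn with it. It can climb 22 mm and sink 4 mm from its start. Below it is a neck of 22 mm diameter for 11 mm, then a 29 mm hub.
- collar: The same knurled collar, same place and axes. Turned counter-clockwise as seen looking down on the rod's end (positive about its z) it climbs, lamp carriage and pointer with it, 12 mm per turn; clockwise it sinks. Turning takes about 0.1 N m; friction holds it where it is left, and pushing along the rod with less than 30 N does not move it.
- pointer (a point): Tip of the red pointer (3 mm thick finger on the lamp carriage, reaching over the scale strip), at mid thickness. Moves with the collar along the rod's direction; its z axis is that direction. At the start it is 5 to 15 mm below the marker line, measured along the rod.
- marker_line (a point): Orange marker clip on the scale strip, 17 mm wide, 8 mm tall along the rod, with a black line at mid height; the point is the inner end of that line, 8.5 mm in stand -y from the pointer's path. Its z axis is the rod's direction: the pointer is level when its z in this frame is 0. The clip slides stiffly (6 N) and must not be moved.
- lamp (a point): Centre of the black curing-lamp head with a violet band (52 mm diameter, 36 mm tall, lens down) at the end of the carriage's 12 mm thick arm, 100 mm in stand +y from the rod. Moves with the collar.
- tray_knob (a point): Top centre of the black upright round knob (diameter 16 mm, 34 mm tall above the tray) near the robot-side end of the blue tray, 9 mm from its edge; knob top 54.5 mm above the table. Tray 100 x 58 x 8 mm, upper face 20.5 mm above the table, carrying three fixed small jig heads.
- tray (a joint): Travel of the tray along stand +x (away from the robot at yaw 0), in m: 0 fully out, 0.090 fully home against its stop. Starts between 0 and 0.025. It slides with about 1.5 N of friction and stays where it is left.
- spool: Loose blue thread spool with white thread, 30 mm diameter, 32 mm tall; origin at the centre of its underside. Bystander.
- bottle: Loose upright red bottle, 38 mm diameter, 85 mm tall; origin at the centre of its underside. Bystander.
- jar: Loose amber jar with white lid, 48 mm diameter, 45 mm tall; origin at the centre of its underside. Bystander.

How it is judged:
On the way, in this order (a step that is already met when the one before it is completed fails the run):
1. the pointer is level with the marker line (within 2 mm along the rod) and the fingers have let go of the collar, with the tray not yet home (z of pointer in the frame of marker_line between -0.002 and 0.002 m and contact force between the fingers and collar below 0.1 N and not (value of joint tray above 0.086 m)), for 0.3 s.
2. the tray is pushed fully home (within 4 mm of its stop) (value of joint tray above 0.086 m), for 0.2 s.
At the end, for the whole second after the job is handed in: The red pointer is level with the orange marker line (within 2 mm along the rod), and the tray is at rest fully home, within 4 mm of its stop (z of pointer in the frame of marker_line between -0.002 and 0.002 m and value of joint tray above 0.086 m and velocity of joint tray between -0.005 and 0.005 m/s); the robot touches nothing.
It fails at once if the orange marker is moved more than 2 mm (distance of marker_line from where it was at the start of the episode above 0.002 m).
It fails at once if the spool is moved more than 15 mm or tipped (distance of spool from where it was at the start of the episode above 0.015 m or angle between spool's own z axis and vertical above 0.3 rad).
It fails at once if the bottle is moved more than 15 mm or tipped (distance of bottle from where it was at the start of the episode above 0.015 m or angle between bottle's own z axis and vertical above 0.3 rad).
It fails at once if the jar is moved more than 15 mm or tipped (distance of jar from where it was at the start of the episode above 0.015 m or angle between jar's own z axis and vertical above 0.3 rad).
It also fails if it takes over 72 s, if anything falls off the work surface, if the arm or the gripper's body presses on something with over 40 N, if the wrist force passes 120 N, or if a joint passes its speed limit or range.

### The arm

A 7-joint arm with a two-finger parallel gripper is mounted at the origin on the work surface. World frame = base frame: x ahead of the robot, y to its left, z up, the work surface at z = 0. Lengths are in m, angles in rad, forces in N, time in s.
With the tool pointing down it reaches from about 0.4 to 0.85 m from the base axis. Payload 10.4 kg.
Tool frame: the origin (TCP) lies midway between the tips of the shut fingers; the grasp point (between the pads) lies 19 mm behind it (r.tcp_to_grasp is the z of the grasp point in the tool frame, in m); z points along the fingers, x is the direction in which the jaws open and shut, and the axes are right-handed (so a half turn about z gives the same grasp; the last joint's range is limited). The gripper opens to 87 mm and grips with 3 to 60 N. Pads are 19 mm wide; open, the fingers measure 117 mm over their backs; the gripper's body (75 mm by 190 mm) begins 51 mm behind the grasp point.
Start: joints at [-1.332, 0.332, -0.065, 1.46, 0.022, 1.35, -0.088], TCP at [0.162, 0.604, 0.223] pointing down, gripper open.
Joint ranges: [-2.6, 2.6], [-0.5, 2.12], [-1.47, 1.34], [0.16, 2.42], [-1.27, 4.41], [0.06, 2.06], [-2.6, 2.6]. Speed limits (rad/s): [2.22, 2.22, 2.79, 2.79, 3.14, 3.14, 3.14].

### API

Orientations are given as a unit quaternion [x, y, z, w].
In Python, from bench import r, camera, close_job gives the robot as it stands. The module is installed in compiled form; this text tells all that it offers.
- The arm moves only by the shell command python3 -m crank 'ROWS' [FORCE]. ROWS is JSON, a list of rows, each an object of numbers: "x", "y", "z": the shift along the tool's x, y, z scaled (see below); "ax", "ay", "az": the turn, a rotation vector about the tool's x, y, z scaled (see below); "claw": the closure, from -1 (fully open) to 1 (shut), so that 0 is half open. A call has exactly 5 rows; each row is the pose to reach, as a shift and turn from the pose commanded when the call began, along the tool's axes at that moment; what a row does not reach only later rows make up. The controller multiplies each number of a shift by 1 m and each number of a turn by 2 rad. A row lasts 1/12 s, in which the tool goes at most 41.7 mm and 7.16 degrees, less where a joint would pass 70% of its speed; a pose out of reach is approached as far as the arm can. A call with a number of a shift or a turn outside -1 to 1 is refused whole. A call with a gripper value outside its range is refused whole. The fingers move at their own pace and stop on an object; FORCE is the grip in N (left out, the last holds). Time passes only in rows, so rows that repeat a pose let the fingers close, or fill a call up. It gives the time, the measured TCP pose, the force and the opening at its end, in the units of the state.
- r.read_state(): the state, without advancing time (a new reading comes with each control period).
- camera(name): name is "scene" or "top" or "wrist"; returns a dict with "color" (420x560x3 uint8, blue, green, red), "fx", "fy", "cx", "cy" (pixels), "D" ([k1, k2, p1, p2, k3] as OpenCV has them; the pictures are not rectified), "eye" and "orientation" of the camera in the world. Camera axes: x right, y down, z forward; pixel columns grow to the right and rows downward; lengths in m; the calibration is good to about 2 mm. A picture is of the moment at which its call begins. There is no depth.
- close_job(): hands the job in, once; it reports no verdict.
The state is a dict: "time": time; "joint_positions": joint angles; "joint_vel": joint speeds; "joint_torque": joint torques, N m; "ee_pos": TCP position; "eef_rot": TCP orientation; "ft_force": force on the tool from outside, world axes, zero at the start; "torque": the same for the moment, N m; "width": finger opening in m.
Only numpy, scipy, OpenCV 4.12 (cv2) and the standard library are available. Lean on these libraries where they do the work, as an engineer would, in place of code of your own. Each camera call takes 0.05 s, during which the arm holds its last target. There are 200 camera calls.

## Working session

There is one attempt and no reset: what is moved stays moved. The work goes in short steps, Python scripts to look and compute and a shell command to move; the robot and the scene stay as the last step left them, time stands still between calls to the robot, and variables do not carry over. Pictures are saved under pics/ and viewed, about 8 in all and at most 12, crops included, and the job is handed in when it is done.

```bash
mkdir -p pics
cat > h.py <<'E'
import numpy as np, cv2
from scipy.spatial.transform import Rotation as R
def ray(c,uv):
    K=np.array([[c['fx'],0,c['cx']],[0,c['fy'],c['cy']],[0,0,1]])
    p=cv2.undistortPoints(np.array([[uv]],float),K,np.array(c['D'],float))[0,0]
    return np.array(c['eye']),M(c)@np.array([p[0],p[1],1])
def M(c):
    o=np.array(c['orientation'],float)
    return o if o.shape==(3,3) else R.from_quat(o).as_matrix()
def onz(c,uv,z):
    e,d=ray(c,uv); return e+d*(z-e[2])/d[2]
def tri(c1,u1,c2,u2):
    e1,d1=ray(c1,u1);e2,d2=ray(c2,u2)
    s=np.linalg.lstsq(np.c_[d1,-d2],e2-e1,rcond=None)[0]
    a=e1+s[0]*d1;b=e2+s[1]*d2
    return (a+b)/2,np.linalg.norm(a-b)
def proj(c,P):
    K=np.array([[c['fx'],0,c['cx']],[0,c['fy'],c['cy']],[0,0,1]])
    m=M(c).T
    return cv2.projectPoints(np.array(P,float).reshape(-1,1,3),cv2.Rodrigues(m)[0],-m@np.array(c['eye']),K,np.array(c['D'],float))[0][:,0]
E
python3 - <<'E'
from bench import r,camera
import cv2,pickle
for n in('scene','top'):
    c=camera(n);cv2.imwrite(f'pics/{n}0.png',c['color']);pickle.dump(c,open(n+'0.pkl','wb'));print(n,c['eye'],c['orientation'],c['fx'])
print(r.read_state(),r.tcp_to_grasp)
E
```

```text
scene [ 1.34934395 -0.13412156  0.68320762] [ 0.6864695   0.57452627 -0.29087969 -0.33773982] 538.0383636839437
top [0.48555818 0.00980084 1.15852146] [-0.69657306  0.7147828  -0.04725162  0.04048212] 490.2208213146733
{'time': 0.1, 'joint_positions': array([-1.33165657,  0.3328382 , -0.06472274,  1.46084903,  0.02158826,
        1.34991842, -0.08849425]), 'joint_vel': array([-0.00133222, -0.00035252, -0.0016679 , -0.00254775,  0.00129035,
        0.00097931, -0.0015502 ]), 'joint_torque': array([ 1.12511203e-03, -6.24547577e+01,  2.44123244e-02, -3.90712523e+01,
       -6.14928477e-02,  3.66296503e-02,  9.09853406e-05]), 'ee_pos': array([0.16162155, 0.60337667, 0.22181909]), 'eef_rot': array([ 7.93321715e-01,  6.08802285e-01, -5.10208083e-04,  4.17120745e-04]), 'ft_force': array([-0.3481461 ,  0.16001358, -0.868999  ]), 'torque': array([ 0.00828736,  0.01949051, -0.05476238]), 'width': 0.08694701056364663} -0.0187
```

View pics/scene0.png

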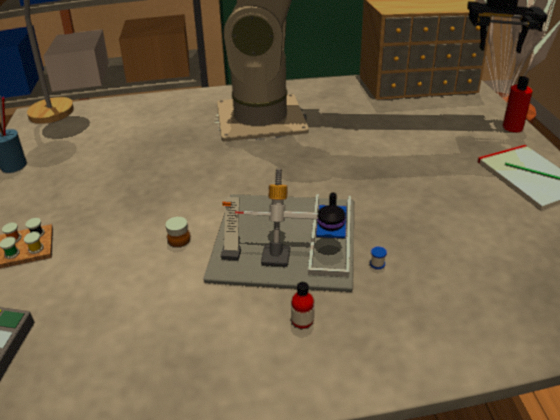

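View pics/top0.png

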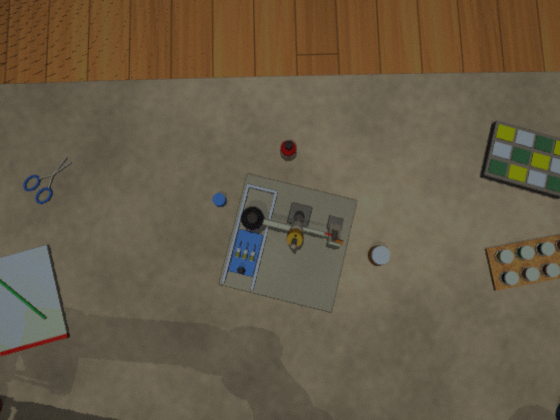

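The scene view shows the collar at about (278,191), pointer and marker near (230,205), and the lamp at (331,215) over the blue tray. In the top view, the plate corners are about (247,174), (357,200), (332,311) and (219,284), the knob is at (241,270) and the jar is at (380,255).

```bash
cat > m.py <<'E'
import pickle
from h import *
s=pickle.load(open('scene0.pkl','rb'));t=pickle.load(open('top0.pkl','rb'))
C=np.array([onz(t,u,.012)[:2] for u in[(247,174),(357,200),(332,311),(219,284)]])
L=np.array([(115,145),(115,-125),(-155,-125),(-155,145)])/1000
a,b=C-C.mean(0),L-L.mean(0)
yaw=np.arctan2((b[:,0]*a[:,1]-b[:,1]*a[:,0]).sum(),(a*b).sum())
Rs=R.from_euler('z',yaw).as_matrix()
o=np.r_[C.mean(0),0]-Rs@np.r_[L.mean(0),0]
print('sides',np.linalg.norm(np.roll(C,-1,0)-C,axis=1),'yaw',yaw,'o',o)
W=lambda p:o+Rs@(np.array(p)/1000)
ax=Rs@np.array([-.5,0,np.cos(np.pi/6)])
foot=W([50,0,12]);tip=foot+.169*ax;col=foot+.126*ax
E
python3 - <<'E'
from m import *
print('collar',col,'tip',tip,'axis',ax)
print('proj tip,col', proj(s,[tip,col]),proj(t,[tip,col]))
print('knob',onz(t,(241,270),.0545),'stand',Rs.T@(onz(t,(241,270),.0545)-o), 'tri lamp',tri(t,(252,217),s,(331,215)))
print('tri collar',tri(t,(294,240),s,(278,191)))
a=cv2.resize(s['color'][160:270,200:360],None,fx=4,fy=4,interpolation=2)
b=cv2.resize(t['color'][165:315,215:360],None,fx=4,fy=4,interpolation=2)
b=cv2.resize(b[:,:],(425,440))
a=cv2.resize(a,(640,440)); 
cv2.imwrite('pics/crop1.png',cv2.resize(np.hstack([a,b]),(800,330)))
E
```

```text
sides [0.26773083 0.26518968 0.26787817 0.26566857] yaw -0.2614062081036085 o [ 0.55601713 -0.03307101  0.        ]
collar [ 0.54345877 -0.0297113   0.1211192 ] tip [ 0.52268918 -0.02415485  0.15835829] axis [-0.48301376  0.12921962  0.8660254 ]
proj tip,col [[278.64950845 168.07372496]
 [277.89187577 191.51384683]] [[293.61399069 246.18504024]
 [295.37330768 236.94930166]]
knob [0.47654116 0.09132537 0.0545    ] stand [-0.10892488  0.09963061  0.0545    ] tri lamp (array([0.59102674, 0.06146595, 0.08975159]), np.float64(0.0025898829593145735))
tri collar (array([ 0.53711883, -0.02768746,  0.11769705]), np.float64(0.0019214327670600594))
```

View pics/crop1.png

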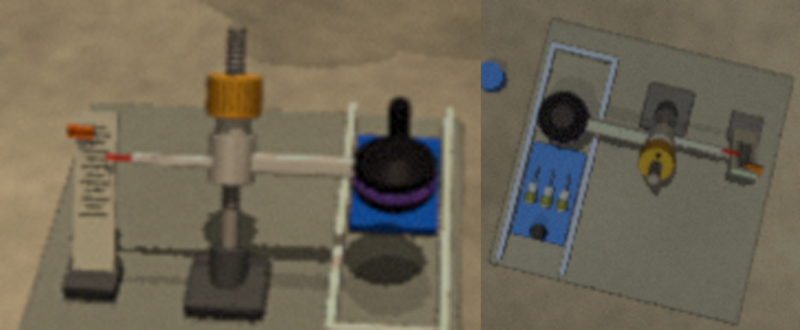

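```bash
cat > go.py <<'E'
import sys
from m import *
from bench import r
# target TCP = P, jaw angle th about tool z (th=0: tool x in stand xz plane, pointing away/up)
def Rt(th,tilt=np.pi/6):
    z=Rs@np.array([np.sin(tilt),0,-np.cos(tilt)]); x=Rs@np.array([np.cos(tilt),0,np.sin(tilt)])
    return np.c_[x,np.cross(z,x),z]@R.from_euler('z',th).as_matrix()
def plan(P,Rm):
    st=r.read_state(); Rc=R.from_quat(st['eef_rot']).as_matrix()
    print('t',round(st['time'],2),'pos',st['ee_pos'].round(4),'j',st['joint_positions'].round(2),'w',round(st['width'],4),'F',st['ft_force'].round(1))
    print('shift',(Rc.T@(P-st['ee_pos'])).round(4),'turn/2',(R.from_matrix(Rc.T@Rm).as_rotvec()/2).round(4))
E
cat > meas.py <<'E'
from m import *
def cent(c,lo,hi,box):
    x0,y0,x1,y1=box
    h=cv2.cvtColor(c['color'],cv2.COLOR_BGR2HSV)[y0:y1,x0:x1]
    m=cv2.inRange(h,lo,hi); M_=cv2.moments(m,True)
    if M_['m00']==0: return None
    ys,xs=np.nonzero(m)
    return (x0+M_['m10']/M_['m00'],y0+M_['m01']/M_['m00']),M_['m00'],(x0+xs.min(),y0+ys.min(),x0+xs.max(),y0+ys.max())
E
python3 - <<'E'
from meas import *; from go import *
for n,c,b in(('s',s,(262,180,295,205)),('t',t,(280,220,310,255))): print(n,cent(c,(10,150,90),(30,255,255),b))
h=cv2.cvtColor(s['color'],cv2.COLOR_BGR2HSV)
print('H');print(h[198:216,218:246,0]);print('S');print(h[198:216,218:246,1])
print('V');print(h[198:216,218:246,2])
plan(np.array([.35,.35,.42]),Rt(0)); plan(col+.10*ax,Rt(0))
E
```

```text
sides [0.26773083 0.26518968 0.26787817 0.26566857] yaw -0.2614062081036085 o [ 0.55601713 -0.03307101  0.        ]
s ((277.4920634920635, 191.50396825396825), 252.0, (np.int64(269), np.int64(184), np.int64(286), np.int64(199)))
t ((294.453125, 237.9921875), 128.0, (np.int64(287), np.int64(232), np.int64(302), np.int64(245)))
H
[[18 19 19 19 19 19 20 20 18 21 21 20 20 22 19 20 21 20 20 20 21 23 22 23
  23 20 21 21]
 [19 19 19 19 20 21 19 19 19 21 21 20 20 20 20 20 20 22 19 21 20 21 24 22
  23 25 22 24]
 [18 19 19 20 18 17 17 19 20 20 21 20 22 20 21 20 20 21 21 20 20 21 21 23
  23 23 24 23]
 [18 19 19 16 14 13 13 13 14 15 15 16 16 19 20 20 20 20 20 20 21 22 21 21
  23 23 23 22]
 [19 20 19 17 13 11 12 11 10 11 13 13 13 14 20 21 22 21 20 21 21 23 21 22
  23 22 23 22]
 [20 19 20 19 13 12 11 12 12 12 13 14 12 14 21 20 21 20 20 20 20 22 21 22
  21 22 21 22]
 [20 19 19 18 17 14 12 12 12 13 12 12 12 14 21 22 22 21 20 21 20 23 22 22
  22 23 22 22]
 [19 18 19 18 17 13 10 11 12 11 13 13 10 15 20 21 20 20 21 20 20 20 22 24
  23 23 24 23]
 [20 19 19 19 17 17 14 13 10 11 11 11 11 17 22 20 20 21 20
[... 4694 characters left out ...]
158]
 [158 158 157 158 162 151 126 142 148 150 140 116 104 113 121 119 114 129
  147 143 131 135 135 135 136 142 143 145]
 [161 158 160 160 162 149 126 141 150 139 138 131 129 134 132 128 122 118
  134 118 108 117 125 123 123 125 119 116]
 [158 158 157 161 157 139 129 144 145 112 100 106 108 100  90 101  93  83
   95  98  99 115 121 120 119 121 118 114]]
t 0.1 pos [0.1616 0.6034 0.2218] j [-1.33  0.33 -0.06  1.46  0.02  1.35 -0.09] w 0.0869 F [-0.3  0.2 -0.9]
shift [-0.1963  0.2475 -0.1979] turn/2 [-0.2046  0.2057  0.7658]
t 0.1 pos [0.1616 0.6034 0.2218] j [-1.33  0.33 -0.06  1.46  0.02  1.35 -0.09] w 0.0869 F [-0.3  0.2 -0.9]
shift [-0.5127  0.4826  0.0148] turn/2 [-0.2046  0.2057  0.7658]
```

```bash
python3 -m crank '[{"z":-0.04,"claw":-1},{"z":-0.08,"claw":-1},{"z":-0.12,"claw":-1},{"z":-0.16,"claw":-1},{"z":-0.2,"claw":-1}]' 20
```

```text
schema error: expected keys x, y, z, ax, ay, az, claw
```

```bash
python3 -m crank '[{"x":0,"y":0,"z":-0.04,"ax":0,"ay":0,"az":0,"claw":-1},{"x":0,"y":0,"z":-0.08,"ax":0,"ay":0,"az":0,"claw":-1},{"x":0,"y":0,"z":-0.12,"ax":0,"ay":0,"az":0,"claw":-1},{"x":0,"y":0,"z":-0.16,"ax":0,"ay":0,"az":0,"claw":-1},{"x":0,"y":0,"z":-0.2,"ax":0,"ay":0,"az":0,"claw":-1}]' 20
python3 - <<'E'
from go import *
P=foot
n=np.cross(ax,Rs@[0,1,0])
for off in(0,.01):
    q=[]
    for u in((230.3,204.0),(234.6,212.1)):
        e,d=ray(s,u); X=e+d*((foot+n*off-e)@n)/(d@n); q.append(((X-foot)@ax,(X-foot)@(Rs@[0,1,0])))
    print('along,y',np.round(q,4))
plan(np.array([.40,.25,.40]),Rt(0)); plan(col+.12*ax,Rt(0))
print(tri(t,(294.45,238),s,(277.5,191.5)), proj(t,[col]),proj(s,[col]))
E
```

```text
time: 0.52
ee_pos: [0.1617, 0.6032, 0.4244]
eef_rot: [0.793, 0.609, -0.0, 0.0]
ft_force: [-0.2, 2.4, 0.2]
width: 0.0871
sides [0.26773083 0.26518968 0.26787817 0.26566857] yaw -0.2614062081036085 o [ 0.55601713 -0.03307101  0.        ]
along,y [[ 0.0991 -0.0882]
 [ 0.0843 -0.0797]]
along,y [[ 0.098  -0.0902]
 [ 0.083  -0.0816]]
t 0.52 pos [0.1617 0.6032 0.4244] j [-1.35  0.32 -0.05  1.06  0.02  1.76 -0.08] w 0.0871 F [-0.2  2.4  0.2]
shift [-0.2794  0.3216  0.0244] turn/2 [-0.205   0.2053  0.7656]
t 0.52 pos [0.1617 0.6032 0.4244] j [-1.35  0.32 -0.05  1.06  0.02  1.76 -0.08] w 0.0871 F [-0.2  2.4  0.2]
shift [-0.5125  0.4726  0.1994] turn/2 [-0.205   0.2053  0.7656]
(array([ 0.54120101, -0.0289367 ,  0.11951371]), np.float64(0.00239702630601971)) [[295.37330768 236.94930166]] [[277.89187577 191.51384683]]
```

```bash
python3 -m crank '[{"x":-0.03,"y":0.03,"z":0,"ax":-0.016,"ay":0.016,"az":0.06,"claw":-1},{"x":-0.055,"y":0.06,"z":0,"ax":-0.032,"ay":0.032,"az":0.12,"claw":-1},{"x":-0.083,"y":0.09,"z":0,"ax":-0.048,"ay":0.048,"az":0.18,"claw":-1},{"x":-0.11,"y":0.12,"z":0,"ax":-0.064,"ay":0.064,"az":0.24,"claw":-1},{"x":-0.14,"y":0.15,"z":0,"ax":-0.08,"ay":0.08,"az":0.3,"claw":-1}]'
python3 - <<'E'
from go import *
plan(np.array([.40,.15,.40]),Rt(0)); plan(col+.12*ax,Rt(0))
E
```

```text
time: 0.93
ee_pos: [0.2711, 0.4285, 0.4222]
eef_rot: [0.931, 0.348, 0.108, 0.014]
ft_force: [0.6, -0.3, -0.0]
width: 0.0871
sides [0.26773083 0.26518968 0.26787817 0.26566857] yaw -0.2614062081036085 o [ 0.55601713 -0.03307101  0.        ]
t 0.93 pos [0.2711 0.4285 0.4222] j [-1.27 -0.08  0.04  1.52  0.19  1.57 -0.5 ] w 0.0871 F [ 0.6 -0.3 -0. ]
shift [-0.0911  0.2917  0.0353] turn/2 [-0.126   0.1268  0.4703]
t 0.93 pos [0.2711 0.4285 0.4222] j [-1.27 -0.08  0.04  1.52  0.19  1.57 -0.5 ] w 0.0871 F [ 0.6 -0.3 -0. ]
shift [-0.1689  0.4534  0.2161] turn/2 [-0.126   0.1268  0.4703]
```

```bash
python3 -m crank '[{"x":-0.018,"y":0.037,"z":0,"ax":-0.015,"ay":0.015,"az":0.058,"claw":-1},{"x":-0.036,"y":0.074,"z":0,"ax":-0.03,"ay":0.03,"az":0.116,"claw":-1},{"x":-0.054,"y":0.111,"z":0.01,"ax":-0.045,"ay":0.045,"az":0.174,"claw":-1},{"x":-0.072,"y":0.148,"z":0.02,"ax":-0.06,"ay":0.06,"az":0.232,"claw":-1},{"x":-0.09,"y":0.185,"z":0.03,"ax":-0.078,"ay":0.078,"az":0.29,"claw":-1}]'
python3 - <<'E'
from go import *
plan(col+.12*ax,Rt(0)); plan(col+.12*ax,Rt(2.2))
E
```

```text
time: 1.35
ee_pos: [0.3306, 0.2331, 0.395]
eef_rot: [0.976, 0.059, 0.205, 0.027]
ft_force: [0.2, -1.0, -0.2]
width: 0.0868
sides [0.26773083 0.26518968 0.26787817 0.26566857] yaw -0.2614062081036085 o [ 0.55601713 -0.03307101  0.        ]
t 1.35 pos [0.3306 0.2331 0.395 ] j [-1.12 -0.43  0.04  1.89  0.4   1.5  -0.95] w 0.0868 F [ 0.2 -1.  -0.2]
shift [0.0416 0.2485 0.225 ] turn/2 [-0.0487  0.0487  0.181 ]
t 1.35 pos [0.3306 0.2331 0.395 ] j [-1.12 -0.43  0.04  1.89  0.4   1.5  -0.95] w 0.0868 F [ 0.2 -1.  -0.2]
shift [0.0416 0.2485 0.225 ] turn/2 [0.0284 0.087  1.2787]
```

```bash
python3 -m crank '[{"x":0.005,"y":0.035,"z":0.02,"ax":-0.01,"ay":0.01,"az":0.04,"claw":-1},{"x":0.01,"y":0.07,"z":0.04,"ax":-0.02,"ay":0.02,"az":0.08,"claw":-1},{"x":0.015,"y":0.105,"z":0.06,"ax":-0.03,"ay":0.03,"az":0.12,"claw":-1},{"x":0.02,"y":0.14,"z":0.08,"ax":-0.04,"ay":0.04,"az":0.15,"claw":-1},{"x":0.025,"y":0.17,"z":0.1,"ax":-0.0487,"ay":0.0487,"az":0.181,"claw":-1}]'
python3 - <<'E'
from go import *
plan(col+.12*ax,Rt(0)); plan(col+.12*ax,Rt(2.2))
E
```

```text
time: 1.77
ee_pos: [0.3857, 0.1269, 0.3523]
eef_rot: [0.965, -0.086, 0.245, 0.031]
ft_force: [-0.7, 0.0, 0.3]
width: 0.0868
sides [0.26773083 0.26518968 0.26787817 0.26566857] yaw -0.2614062081036085 o [ 0.55601713 -0.03307101  0.        ]
t 1.77 pos [0.3857 0.1269 0.3523] j [-0.6  -0.5  -0.13  2.05  0.35  1.29 -0.95] w 0.0868 F [-0.7  0.   0.3]
shift [0.0466 0.1183 0.1729] turn/2 [-0.0114  0.0118  0.039 ]
t 1.77 pos [0.3857 0.1269 0.3523] j [-0.6  -0.5  -0.13  2.05  0.35  1.29 -0.95] w 0.0868 F [-0.7  0.   0.3]
shift [0.0466 0.1183 0.1729] turn/2 [0.0068 0.0194 1.1389]
```

```bash
python3 -m crank '[{"x":0.01,"y":0.024,"z":0.03,"ax":-0.003,"ay":0.003,"az":0.01,"claw":-1},{"x":0.02,"y":0.048,"z":0.06,"ax":-0.006,"ay":0.006,"az":0.02,"claw":-1},{"x":0.03,"y":0.072,"z":0.095,"ax":-0.01,"ay":0.01,"az":0.03,"claw":-1},{"x":0.04,"y":0.1,"z":0.13,"ax":-0.0114,"ay":0.0118,"az":0.039,"claw":-1},{"x":0.0466,"y":0.1183,"z":0.15,"ax":-0.0114,"ay":0.0118,"az":0.039,"claw":-1}]'
python3 - <<'E'
from go import *
plan(col+.12*ax,Rt(0)); plan(col+.12*ax,Rt(2.2))
E
```

```text
time: 2.18
ee_pos: [0.4745, -0.0143, 0.2432]
eef_rot: [0.958, -0.127, 0.256, 0.034]
ft_force: [0.5, 0.6, -0.9]
width: 0.0869
sides [0.26773083 0.26518968 0.26787817 0.26566857] yaw -0.2614062081036085 o [ 0.55601713 -0.03307101  0.        ]
t 2.18 pos [ 0.4745 -0.0143  0.2432] j [-0.41 -0.41  0.12  2.22  0.4   0.9  -0.74] w 0.0869 F [ 0.5  0.6 -0.9]
shift [ 0.0002 -0.0029  0.021 ] turn/2 [ 0.001   0.0007 -0.0004]
t 2.18 pos [ 0.4745 -0.0143  0.2432] j [-0.41 -0.41  0.12  2.22  0.4   0.9  -0.74] w 0.0869 F [ 0.5  0.6 -0.9]
shift [ 0.0002 -0.0029  0.021 ] turn/2 [ 1.3000e-03 -7.0000e-04  1.0996e+00]
```

```bash
python3 -m crank '[{"x":0,"y":-0.003,"z":0,"ax":0,"ay":0,"az":0.06,"claw":-1},{"x":0,"y":-0.003,"z":0,"ax":0,"ay":0,"az":0.12,"claw":-1},{"x":0,"y":-0.003,"z":0,"ax":0,"ay":0,"az":0.18,"claw":-1},{"x":0,"y":-0.003,"z":0,"ax":0,"ay":0,"az":0.24,"claw":-1},{"x":0,"y":-0.003,"z":0,"ax":0,"ay":0,"az":0.3,"claw":-1}]' 
python3 -m crank '[{"x":0,"y":0,"z":0,"ax":0,"ay":0,"az":0.06,"claw":-1},{"x":0,"y":0,"z":0,"ax":0,"ay":0,"az":0.12,"claw":-1},{"x":0,"y":0,"z":0,"ax":0,"ay":0,"az":0.18,"claw":-1},{"x":0,"y":0,"z":0,"ax":0,"ay":0,"az":0.24,"claw":-1},{"x":0,"y":0,"z":0,"ax":0,"ay":0,"az":0.3,"claw":-1}]' 
python3 -m crank '[{"x":0,"y":0,"z":0,"ax":0,"ay":0,"az":0.06,"claw":-1},{"x":0,"y":0,"z":0,"ax":0,"ay":0,"az":0.12,"claw":-1},{"x":0,"y":0,"z":0,"ax":0,"ay":0,"az":0.18,"claw":-1},{"x":0,"y":0,"z":0,"ax":0,"ay":0,"az":0.2,"claw":-1},{"x":0,"y":0,"z":0,"ax":0,"ay":0,"az":0.2,"claw":-1}]'
python3 - <<'E'
from go import *
from bench import camera
plan(col+.08*ax,Rt(1.6))
c=camera('wrist');cv2.imwrite('pics/w1.png',c['color']);pickle.dump(c,open('w1.pkl','wb'));print(c['eye'],proj(c,[tip,col+.013*ax,col]))
E
```

```text
time: 2.6
ee_pos: [0.4752, -0.009, 0.2451]
eef_rot: [0.877, -0.406, 0.255, -0.044]
ft_force: [-0.1, 0.1, 0.0]
width: 0.0872
time: 3.02
ee_pos: [0.4752, -0.009, 0.2451]
eef_rot: [0.718, -0.647, 0.23, -0.117]
ft_force: [0.0, 0.4, -0.6]
width: 0.0873
time: 3.43
ee_pos: [0.4752, -0.0092, 0.2452]
eef_rot: [-0.576, 0.775, -0.203, 0.16]
ft_force: [0.8, 0.0, 0.1]
width: 0.0872
sides [0.26773083 0.26518968 0.26787817 0.26566857] yaw -0.2614062081036085 o [ 0.55601713 -0.03307101  0.        ]
t 3.43 pos [ 0.4752 -0.0092  0.2452] j [-0.09 -0.38 -0.14  2.21  0.25  0.86 -2.21] w 0.0872 F [0.8 0.  0.1]
shift [0.0022 0.0002 0.0631] turn/2 [ 0.0004 -0.0004 -0.0007]
[ 0.45510816 -0.00710378  0.42090685] [[290.70863679 204.12789594]
 [290.55100628 194.9991217 ]
 [290.49174555 191.56813269]]
```

View pics/w1.png

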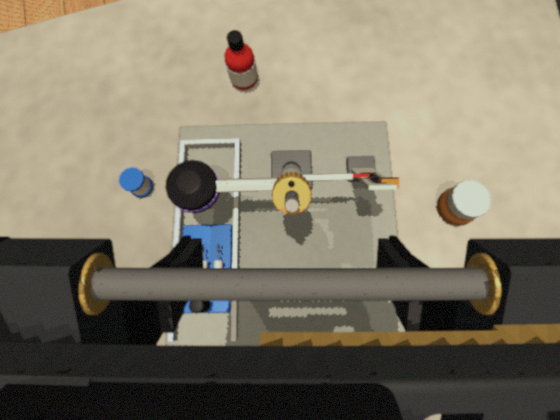

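The wrist view shows the rod tip at about (291,206) and the collar top at about (291,194). That is within a few pixels of the predicted (290.7,204) and (290.6,195). Bottle, spool and jar are well clear, so I'm descending.

```bash
python3 -m crank '[{"x":0.002,"y":0,"z":0.035,"ax":0,"ay":0,"az":0,"claw":-1},{"x":0.002,"y":0,"z":0.065,"ax":0,"ay":0,"az":0,"claw":-1},{"x":0.002,"y":0,"z":0.095,"ax":0,"ay":0,"az":0,"claw":-1},{"x":0.002,"y":0,"z":0.12,"ax":0,"ay":0,"az":0,"claw":-1},{"x":0.002,"y":0,"z":0.14,"ax":0,"ay":0,"az":0,"claw":-1}]'
python3 - <<'E'
from go import *
plan(col-.0167*ax,Rt(1.6))
E
```

```text
time: 3.9
ee_pos: [0.5423, -0.0291, 0.122]
eef_rot: [-0.578, 0.774, -0.203, 0.159]
ft_force: [0.3, -0.5, -0.5]
width: 0.0873
sides [0.26773083 0.26518968 0.26787817 0.26566857] yaw -0.2614062081036085 o [ 0.55601713 -0.03307101  0.        ]
t 3.9 pos [ 0.5423 -0.0291  0.122 ] j [-0.04 -0.07 -0.12  2.24  0.41  0.52 -2.33] w 0.0873 F [ 0.3 -0.5 -0.5]
shift [ 0.0002 -0.0007  0.018 ] turn/2 [ 0.0011 -0.0003  0.0018]
```

Now the last 18 mm, then close with about 20 N.

```bash
python3 -m crank '[{"x":0,"y":-0.0007,"z":0.009,"ax":0.001,"ay":0,"az":0.002,"claw":-1},{"x":0,"y":-0.0007,"z":0.018,"ax":0.001,"ay":0,"az":0.002,"claw":-1},{"x":0,"y":-0.0007,"z":0.018,"ax":0.001,"ay":0,"az":0.002,"claw":0.2},{"x":0,"y":-0.0007,"z":0.018,"ax":0.001,"ay":0,"az":0.002,"claw":1},{"x":0,"y":-0.0007,"z":0.018,"ax":0.001,"ay":0,"az":0.002,"claw":1}]' 20
python3 -m crank '[{"x":0,"y":0,"z":0,"ax":0,"ay":0,"az":0,"claw":1},{"x":0,"y":0,"z":0,"ax":0,"ay":0,"az":0,"claw":1},{"x":0,"y":0,"z":0,"ax":0,"ay":0,"az":0,"claw":1},{"x":0,"y":0,"z":0,"ax":0,"ay":0,"az":0,"claw":1},{"x":0,"y":0,"z":0,"ax":0,"ay":0,"az":0,"claw":1}]' 20
python3 - <<'E'
from go import *
plan(col-.0167*ax,Rt(1.6))
E
```

```text
time: 4.32
ee_pos: [0.552, -0.0313, 0.1101]
eef_rot: [-0.576, 0.775, -0.204, 0.162]
ft_force: [-0.5, 0.2, 0.0]
width: 0.0743
time: 4.73
ee_pos: [0.5518, -0.0314, 0.1092]
eef_rot: [-0.576, 0.775, -0.204, 0.161]
ft_force: [0.2, 0.2, -1.1]
width: 0.0417
sides [0.26773083 0.26518968 0.26787817 0.26566857] yaw -0.2614062081036085 o [ 0.55601713 -0.03307101  0.        ]
t 4.73 pos [ 0.5518 -0.0314  0.1092] j [-0.03 -0.02 -0.12  2.24  0.45  0.48 -2.37] w 0.0417 F [ 0.2  0.2 -1.1]
shift [0.0005 0.0013 0.0021] turn/2 [-0.001  -0.     -0.0015]
```

```bash
python3 -m crank '[{"x":0,"y":0,"z":0,"ax":0,"ay":0,"az":0,"claw":1},{"x":0,"y":0,"z":0,"ax":0,"ay":0,"az":0,"claw":1},{"x":0,"y":0,"z":0,"ax":0,"ay":0,"az":0,"claw":1},{"x":0,"y":0,"z":0,"ax":0,"ay":0,"az":0,"claw":1},{"x":0,"y":0,"z":0,"ax":0,"ay":0,"az":0,"claw":1}]' 20
```

```text
time: 5.15
ee_pos: [0.5517, -0.0314, 0.109]
eef_rot: [-0.576, 0.775, -0.203, 0.161]
ft_force: [-1.9, 0.4, 1.7]
width: 0.0334
```

```bash
python3 -m crank '[{"x":0,"y":0,"z":-0.0002,"ax":0,"ay":0,"az":-0.06,"claw":1},{"x":0,"y":0,"z":-0.0004,"ax":0,"ay":0,"az":-0.12,"claw":1},{"x":0,"y":0,"z":-0.0007,"ax":0,"ay":0,"az":-0.18,"claw":1},{"x":0,"y":0,"z":-0.0009,"ax":0,"ay":0,"az":-0.24,"claw":1},{"x":0,"y":0,"z":-0.0011,"ax":0,"ay":0,"az":-0.3,"claw":1}]' 20
python3 - <<'E'
from go import *
plan(col-.0167*ax,Rt(1.0))
E
```

```text
time: 5.57
ee_pos: [0.5512, -0.0303, 0.1099]
eef_rot: [0.781, -0.568, 0.242, -0.094]
ft_force: [-1.0, 5.0, 0.9]
width: 0.0334
sides [0.26773083 0.26518968 0.26787817 0.26566857] yaw -0.2614062081036085 o [ 0.55601713 -0.03307101  0.        ]
t 5.57 pos [ 0.5512 -0.0303  0.1099] j [-0.05 -0.03 -0.11  2.24  0.44  0.49 -1.76] w 0.0334 F [-1.   5.   0.9]
shift [0.0007 0.0017 0.0031] turn/2 [-0.001  -0.      0.0017]
```

```bash
python3 -m crank '[{"x":0,"y":0,"z":-0.0002,"ax":0,"ay":0,"az":-0.06,"claw":1},{"x":0,"y":0,"z":-0.0004,"ax":0,"ay":0,"az":-0.12,"claw":1},{"x":0,"y":0,"z":-0.0007,"ax":0,"ay":0,"az":-0.18,"claw":1},{"x":0,"y":0,"z":-0.0009,"ax":0,"ay":0,"az":-0.24,"claw":1},{"x":0,"y":0,"z":-0.0011,"ax":0,"ay":0,"az":-0.3,"claw":1}]' 20
python3 -m crank '[{"x":0,"y":0,"z":-0.0002,"ax":0,"ay":0,"az":-0.06,"claw":1},{"x":0,"y":0,"z":-0.0004,"ax":0,"ay":0,"az":-0.12,"claw":1},{"x":0,"y":0,"z":-0.0007,"ax":0,"ay":0,"az":-0.18,"claw":1},{"x":0,"y":0,"z":-0.0009,"ax":0,"ay":0,"az":-0.24,"claw":1},{"x":0,"y":0,"z":-0.0011,"ax":0,"ay":0,"az":-0.3,"claw":1}]' 20
python3 - <<'E'
from go import *
from meas import cent
from bench import camera
plan(col-.0167*ax,Rt(-.2))
c=camera('scene');pickle.dump(c,open('s1.pkl','wb'))
for b in((220,198,234,212),(231,200,246,216)): print(cent(c,(0,110,90),(17,255,255),b),cent(s,(0,110,90),(17,255,255),b))
E
```

```text
time: 5.98
ee_pos: [0.5502, -0.0293, 0.1104]
eef_rot: [0.914, -0.312, 0.259, -0.018]
ft_force: [-6.6, 8.5, 4.8]
width: 0.0335
time: 6.4
ee_pos: [0.5488, -0.0289, 0.1108]
eef_rot: [0.966, -0.027, 0.251, 0.059]
ft_force: [-13.9, 10.5, 7.3]
width: 0.0338
sides [0.26773083 0.26518968 0.26787817 0.26566857] yaw -0.2614062081036085 o [ 0.55601713 -0.03307101  0.        ]
t 6.4 pos [ 0.5488 -0.0289  0.1108] j [-0.08 -0.04 -0.08  2.24  0.44  0.49 -0.56] w 0.0338 F [-13.9  10.5   7.3]
shift [0.0004 0.0023 0.0052] turn/2 [-0.0007  0.0004  0.0023]
((226.18367346938774, 203.51020408163265), 49.0, (np.int64(222), np.int64(201), np.int64(231), np.int64(206))) ((226.1875, 203.5625), 48.0, (np.int64(222), np.int64(201), np.int64(231), np.int64(206)))
((238.08333333333334, 209.58333333333334), 24.0, (np.int64(231), np.int64(202), np.int64(243), np.int64(211))) ((238.28571428571428, 211.35714285714286), 28.0, (np.int64(231), np.int64(202), np.int64(243), np.int64(213)))
```

```bash
python3 -m crank '[{"x":-0.0008,"y":-0.0006,"z":-0.001,"ax":0,"ay":0,"az":-0.06,"claw":1},{"x":-0.0012,"y":-0.001,"z":-0.0014,"ax":0,"ay":0,"az":-0.12,"claw":1},{"x":-0.0012,"y":-0.001,"z":-0.0018,"ax":0,"ay":0,"az":-0.18,"claw":1},{"x":-0.0012,"y":-0.001,"z":-0.002,"ax":0,"ay":0,"az":-0.24,"claw":1},{"x":-0.0012,"y":-0.001,"z":-0.0023,"ax":0,"ay":0,"az":-0.3,"claw":1}]' 20
python3 - <<'E'
from go import *
plan(col-.0167*ax,Rt(-.8))
st=r.read_state();print(R.from_quat(st['eef_rot']).inv().apply(st['ft_force']))
E
```

```text
time: 6.87
ee_pos: [0.5471, -0.0289, 0.1115]
eef_rot: [0.931, 0.259, 0.223, 0.131]
ft_force: [5.1, 3.2, -11.0]
width: 0.0336
sides [0.26773083 0.26518968 0.26787817 0.26566857] yaw -0.2614062081036085 o [ 0.55601713 -0.03307101  0.        ]
t 6.87 pos [ 0.5471 -0.0289  0.1115] j [-0.1  -0.04 -0.06  2.25  0.44  0.49  0.03] w 0.0336 F [  5.1   3.2 -11. ]
shift [0.0001 0.0026 0.0067] turn/2 [-0.0004  0.0003  0.0019]
[ 1.81136269 -4.51574992 11.55648643]
```

```bash
python3 -m crank '[{"x":0,"y":-0.0004,"z":0.0003,"ax":0,"ay":0,"az":-0.06,"claw":1},{"x":0,"y":-0.0006,"z":0,"ax":0,"ay":0,"az":-0.12,"claw":1},{"x":0,"y":-0.0006,"z":-0.0002,"ax":0,"ay":0,"az":-0.18,"claw":1},{"x":0,"y":-0.0006,"z":-0.0004,"ax":0,"ay":0,"az":-0.24,"claw":1},{"x":0,"y":-0.0006,"z":-0.0006,"ax":0,"ay":0,"az":-0.3,"claw":1}]' 20
python3 -m crank '[{"x":0,"y":0,"z":-0.0002,"ax":0,"ay":0,"az":-0.06,"claw":1},{"x":0,"y":0,"z":-0.0004,"ax":0,"ay":0,"az":-0.12,"claw":1},{"x":0,"y":0,"z":-0.0007,"ax":0,"ay":0,"az":-0.18,"claw":1},{"x":0,"y":0,"z":-0.0009,"ax":0,"ay":0,"az":-0.24,"claw":1},{"x":0,"y":0,"z":-0.0011,"ax":0,"ay":0,"az":-0.3,"claw":1}]' 20
python3 - <<'E'
from go import *
plan(col-.0167*ax,Rt(-2))
st=r.read_state();print(R.from_quat(st['eef_rot']).inv().apply(st['ft_force']))
E
```

```text
time: 7.28
ee_pos: [0.546, -0.0295, 0.1121]
eef_rot: [0.813, 0.522, 0.173, 0.191]
ft_force: [-7.9, 0.6, 1.5]
width: 0.0331
time: 7.7
ee_pos: [0.5453, -0.0304, 0.1131]
eef_rot: [0.623, 0.738, 0.108, 0.234]
ft_force: [-8.3, -3.7, 4.3]
width: 0.0337
sides [0.26773083 0.26518968 0.26787817 0.26566857] yaw -0.2614062081036085 o [ 0.55601713 -0.03307101  0.        ]
t 7.7 pos [ 0.5453 -0.0304  0.1131] j [-0.14 -0.05 -0.02  2.25  0.45  0.5   1.23] w 0.0337 F [-8.3 -3.7  4.3]
shift [-0.0008  0.0022  0.0088] turn/2 [-0.0014  0.0011  0.0009]
[-3.52650758 -5.9541552  -7.25012477]
```

```bash
python3 -m crank '[{"x":0,"y":-0.0004,"z":-0.0005,"ax":0,"ay":0,"az":-0.06,"claw":1},{"x":0,"y":-0.0006,"z":-0.0007,"ax":0,"ay":0,"az":-0.12,"claw":1},{"x":0,"y":-0.0006,"z":-0.001,"ax":0,"ay":0,"az":-0.18,"claw":1},{"x":0,"y":-0.0006,"z":-0.0012,"ax":0,"ay":0,"az":-0.24,"claw":1},{"x":0,"y":-0.0006,"z":-0.0014,"ax":0,"ay":0,"az":-0.3,"claw":1}]' 20
python3 -m crank '[{"x":0,"y":0,"z":-0.0002,"ax":0,"ay":0,"az":-0.06,"claw":1},{"x":0,"y":0,"z":-0.0004,"ax":0,"ay":0,"az":-0.12,"claw":1},{"x":0,"y":0,"z":-0.0007,"ax":0,"ay":0,"az":-0.18,"claw":1},{"x":0,"y":0,"z":-0.0009,"ax":0,"ay":0,"az":-0.24,"claw":1},{"x":0,"y":0,"z":-0.0011,"ax":0,"ay":0,"az":-0.3,"claw":1}]' 20
cat >> meas.py <<'E'
def gap(c,show=True):
    h=cv2.cvtColor(c['color'],cv2.COLOR_BGR2HSV).astype(float)
    S=h[:,:,1];H=h[:,:,0]
    # marker line: dark & saturated orange; pointer: reddish column span
    def row(c0,c1,r0,r1,w):
        rr=np.arange(r0,r1)[:,None]; W=w[r0:r1,c0:c1]
        return (rr*W).sum()/W.sum()
    wm=np.clip(S-100,0,None)
    mk=row(224,230,199,211,wm)
    wp=np.where((H<12)|(H>170),np.clip(S-100,0,None),0)
    pt=row(236,243,196,218,wp)
    cs=np.arange(231,246); prof=wp[int(round(pt)),231:246]
    n=np.cross(ax,Rs@[0,1,0]); q=[]
    for u in((230.3,mk+.2),(235,pt)):
        e,d=ray(c,u); X=e+d*((foot-e)@n)/(d@n); q.append((X-foot)@ax)
    print('rows',mk,pt,'gap mm',1000*(q[0]-q[1]),prof.astype(int)); return q
E
python3 - <<'E'
from go import *
from meas import gap
from bench import camera
plan(col-.0167*ax,Rt(-3.2))
gap(s); gap(pickle.load(open('s1.pkl','rb')))
c=camera('scene');pickle.dump(c,open('s2.pkl','wb'));gap(c)
st=r.read_state();print(R.from_quat(st['eef_rot']).inv().apply(st['ft_force']))
E
```

```text
time: 8.12
ee_pos: [0.545, -0.0311, 0.1146]
eef_rot: [0.377, 0.889, 0.034, 0.257]
ft_force: [2.2, -8.4, -2.2]
width: 0.0336
time: 8.53
ee_pos: [0.5452, -0.0314, 0.1161]
eef_rot: [0.098, 0.961, -0.043, 0.256]
ft_force: [7.5, -10.3, -4.5]
width: 0.0334
sides [0.26773083 0.26518968 0.26787817 0.26566857] yaw -0.2614062081036085 o [ 0.55601713 -0.03307101  0.        ]
t 8.53 pos [ 0.5452 -0.0314  0.1161] j [-0.2  -0.06  0.03  2.25  0.45  0.51  2.43] w 0.0334 F [  7.5 -10.3  -4.5]
shift [-0.0007  0.0011  0.0113] turn/2 [-0.0017  0.0007  0.0002]
rows 203.60814606741573 212.10957792207793 gap mm 15.131636967897307 [  0   0   0   0  62  84  92 102 104 100  91  90  25   0   0]
rows 203.61341942728805 210.36301950805768 gap mm 11.852608084057692 [  0   0   0   0  50  74  84 104 109  88  81  77  42   0   0]
rows 203.60608622147083 207.16357775987106 gap mm 5.884319818607805 [  0   0   0   0  63  87  93  88  99  98 103 104  55   0   0]
[-4.42367873 -9.54686087  7.2456455 ]
```

```bash
python3 -m crank '[{"x":0,"y":0,"z":0,"ax":0,"ay":0,"az":0,"claw":-0.15},{"x":0,"y":0,"z":0,"ax":0,"ay":0,"az":0,"claw":-0.15},{"x":0,"y":0,"z":0,"ax":0,"ay":0,"az":0,"claw":-0.15},{"x":0,"y":0,"z":0,"ax":0,"ay":0,"az":0,"claw":-0.15},{"x":0,"y":0,"z":0,"ax":0,"ay":0,"az":0,"claw":-0.15}]' 20
python3 - <<'E'
from go import *
B=Rt(0); c2=col-.00055*B[:,0]-.0005*B[:,1]+.0092*ax
plan(c2-.0167*ax,Rt(-3.2))
st=r.read_state();print(R.from_quat(st['eef_rot']).inv().apply(st['ft_force']))
E
```

```text
time: 9.0
ee_pos: [0.5452, -0.0285, 0.1162]
eef_rot: [0.099, 0.961, -0.041, 0.256]
ft_force: [-0.6, -0.2, -0.1]
width: 0.0494
sides [0.26773083 0.26518968 0.26787817 0.26566857] yaw -0.2614062081036085 o [ 0.55601713 -0.03307101  0.        ]
t 9.0 pos [ 0.5452 -0.0285  0.1162] j [-0.2  -0.06  0.03  2.25  0.45  0.51  2.42] w 0.0494 F [-0.6 -0.2 -0.1]
shift [-0.0007 -0.0012  0.0025] turn/2 [-0.      0.0008 -0.0014]
[ 0.5316634  -0.29654096 -0.20207027]
```

```bash
python3 -m crank '[{"x":-0.0007,"y":-0.0012,"z":0.002,"ax":0,"ay":0.0008,"az":0.06,"claw":-0.15},{"x":-0.0007,"y":-0.0012,"z":0.002,"ax":0,"ay":0.0008,"az":0.12,"claw":-0.15},{"x":-0.0007,"y":-0.0012,"z":0.002,"ax":0,"ay":0.0008,"az":0.18,"claw":-0.15},{"x":-0.0007,"y":-0.0012,"z":0.002,"ax":0,"ay":0.0008,"az":0.24,"claw":-0.15},{"x":-0.0007,"y":-0.0012,"z":0.002,"ax":0,"ay":0.0008,"az":0.3,"claw":-0.15}]' 
python3 -m crank '[{"x":0,"y":0,"z":0,"ax":0,"ay":0,"az":0.06,"claw":-0.15},{"x":0,"y":0,"z":0,"ax":0,"ay":0,"az":0.12,"claw":-0.15},{"x":0,"y":0,"z":0,"ax":0,"ay":0,"az":0.18,"claw":-0.15},{"x":0,"y":0,"z":0,"ax":0,"ay":0,"az":0.24,"claw":-0.15},{"x":0,"y":0,"z":0,"ax":0,"ay":0,"az":0.3,"claw":-0.15}]' 
python3 -m crank '[{"x":0,"y":0,"z":0,"ax":0,"ay":0,"az":0.06,"claw":-0.15},{"x":0,"y":0,"z":0,"ax":0,"ay":0,"az":0.12,"claw":-0.15},{"x":0,"y":0,"z":0,"ax":0,"ay":0,"az":0.18,"claw":-0.15},{"x":0,"y":0,"z":0,"ax":0,"ay":0,"az":0.24,"claw":-0.15},{"x":0,"y":0,"z":0,"ax":0,"ay":0,"az":0.3,"claw":-0.15}]' 
python3 -m crank '[{"x":0,"y":0,"z":0,"ax":0,"ay":0,"az":0.06,"claw":-0.15},{"x":0,"y":0,"z":0,"ax":0,"ay":0,"az":0.12,"claw":-0.15},{"x":0,"y":0,"z":0,"ax":0,"ay":0,"az":0.18,"claw":-0.15},{"x":0,"y":0,"z":0,"ax":0,"ay":0,"az":0.24,"claw":-0.15},{"x":0,"y":0,"z":0,"ax":0,"ay":0,"az":0.3,"claw":-0.15}]' 
python3 -m crank '[{"x":0,"y":0,"z":0,"ax":0,"ay":0,"az":0.06,"claw":-0.15},{"x":0,"y":0,"z":0,"ax":0,"ay":0,"az":0.12,"claw":-0.15},{"x":0,"y":0,"z":0,"ax":0,"ay":0,"az":0.18,"claw":-0.15},{"x":0,"y":0,"z":0,"ax":0,"ay":0,"az":0.24,"claw":-0.15},{"x":0,"y":0,"z":0,"ax":0,"ay":0,"az":0.3,"claw":-0.15}]'
python3 - <<'E'
from go import *
B=Rt(0); c2=col-.00055*B[:,0]-.0005*B[:,1]+.0092*ax
plan(c2-.0167*ax,Rt(-.2))
E
```

```text
time: 9.42
ee_pos: [0.5465, -0.0301, 0.1149]
eef_rot: [0.381, 0.887, 0.037, 0.256]
ft_force: [-0.5, -0.2, 0.5]
width: 0.0499
time: 9.83
ee_pos: [0.5465, -0.0301, 0.1149]
eef_rot: [0.627, 0.735, 0.111, 0.234]
ft_force: [-0.2, -0.4, 0.1]
width: 0.0503
time: 10.25
ee_pos: [0.5465, -0.0301, 0.1149]
eef_rot: [0.816, 0.517, 0.176, 0.19]
ft_force: [-0.1, 0.7, 0.5]
width: 0.0501
time: 10.67
ee_pos: [0.5465, -0.0301, 0.1149]
eef_rot: [0.932, 0.253, 0.224, 0.13]
ft_force: [0.0, -0.0, -0.7]
width: 0.0499
time: 11.08
ee_pos: [0.5465, -0.0301, 0.1149]
eef_rot: [0.965, -0.034, 0.252, 0.058]
ft_force: [-0.1, -0.4, -0.3]
width: 0.0499
sides [0.26773083 0.26518968 0.26787817 0.26566857] yaw -0.2614062081036085 o [ 0.55601713 -0.03307101  0.        ]
t 11.08 pos [ 0.5465 -0.0301  0.1149] j [-0.07 -0.05 -0.09  2.24  0.43  0.5  -0.57] w 0.0499 F [-0.1 -0.4 -0.3]
shift [-0.0001 -0.0001  0.0005] turn/2 [-0.0002 -0.0001 -0.0044]
```

```bash
python3 -m crank '[{"x":0,"y":0,"z":0,"ax":0,"ay":0,"az":0,"claw":1},{"x":0,"y":0,"z":0,"ax":0,"ay":0,"az":0,"claw":1},{"x":0,"y":0,"z":0,"ax":0,"ay":0,"az":0,"claw":1},{"x":0,"y":0,"z":0,"ax":0,"ay":0,"az":0,"claw":1},{"x":0,"y":0,"z":0,"ax":0,"ay":0,"az":0,"claw":1}]' 20
python3 -m crank '[{"x":0,"y":0,"z":-0.0002,"ax":0,"ay":0,"az":-0.06,"claw":1},{"x":0,"y":0,"z":-0.0004,"ax":0,"ay":0,"az":-0.12,"claw":1},{"x":0,"y":0,"z":-0.0007,"ax":0,"ay":0,"az":-0.18,"claw":1},{"x":0,"y":0,"z":-0.0009,"ax":0,"ay":0,"az":-0.24,"claw":1},{"x":0,"y":0,"z":-0.0011,"ax":0,"ay":0,"az":-0.3,"claw":1}]' 20
python3 -m crank '[{"x":0,"y":0,"z":-0.0002,"ax":0,"ay":0,"az":-0.06,"claw":1},{"x":0,"y":0,"z":-0.0004,"ax":0,"ay":0,"az":-0.12,"claw":1},{"x":0,"y":0,"z":-0.0007,"ax":0,"ay":0,"az":-0.18,"claw":1},{"x":0,"y":0,"z":-0.0009,"ax":0,"ay":0,"az":-0.24,"claw":1},{"x":0,"y":0,"z":-0.0011,"ax":0,"ay":0,"az":-0.3,"claw":1}]' 20
python3 -m crank '[{"x":0,"y":0,"z":-0.0002,"ax":0,"ay":0,"az":-0.06,"claw":1},{"x":0,"y":0,"z":-0.0004,"ax":0,"ay":0,"az":-0.12,"claw":1},{"x":0,"y":0,"z":-0.0007,"ax":0,"ay":0,"az":-0.18,"claw":1},{"x":0,"y":0,"z":-0.0009,"ax":0,"ay":0,"az":-0.24,"claw":1},{"x":0,"y":0,"z":-0.0011,"ax":0,"ay":0,"az":-0.3,"claw":1}]' 20
python3 - <<'E'
from go import *
from meas import gap
from bench import camera
c=camera('scene');gap(c)
st=r.read_state();print(R.from_quat(st['eef_rot']).inv().apply(st['ft_force']),st['width'],st['joint_positions'][6])
E
```

```text
time: 11.5
ee_pos: [0.5464, -0.0302, 0.1148]
eef_rot: [0.965, -0.03, 0.252, 0.059]
ft_force: [-2.2, -0.1, 0.1]
width: 0.0332
time: 11.92
ee_pos: [0.546, -0.03, 0.1159]
eef_rot: [0.931, 0.259, 0.223, 0.131]
ft_force: [-1.1, 0.2, 1.2]
width: 0.0332
time: 12.33
ee_pos: [0.5456, -0.0298, 0.1169]
eef_rot: [0.812, 0.522, 0.174, 0.191]
ft_force: [-1.2, 0.9, -0.0]
width: 0.0333
time: 12.75
ee_pos: [0.5451, -0.0294, 0.1179]
eef_rot: [0.622, 0.739, 0.11, 0.234]
ft_force: [-1.7, 2.4, 1.9]
width: 0.0336
sides [0.26773083 0.26518968 0.26787817 0.26566857] yaw -0.2614062081036085 o [ 0.55601713 -0.03307101  0.        ]
rows 203.60662177328845 205.3923076923077 gap mm 2.5752230976075903 [ 0  0  0  0 39 76 83 98 83 64 69 81 55  0  0]
[ 1.43731196 -0.83002285 -1.13541945] 0.03335867571814778 1.2552470033084937
```

```bash
python3 -m crank '[{"x":0,"y":0,"z":-0.0002,"ax":0,"ay":0,"az":-0.06,"claw":1},{"x":0,"y":0,"z":-0.0004,"ax":0,"ay":0,"az":-0.12,"claw":1},{"x":0,"y":0,"z":-0.0007,"ax":0,"ay":0,"az":-0.18,"claw":1},{"x":0,"y":0,"z":-0.0009,"ax":0,"ay":0,"az":-0.24,"claw":1},{"x":0,"y":0,"z":-0.0011,"ax":0,"ay":0,"az":-0.3,"claw":1}]' 20
python3 -m crank '[{"x":0,"y":0,"z":-0.0002,"ax":0,"ay":0,"az":-0.06,"claw":1},{"x":0,"y":0,"z":-0.0004,"ax":0,"ay":0,"az":-0.12,"claw":1},{"x":0,"y":0,"z":-0.0007,"ax":0,"ay":0,"az":-0.18,"claw":1},{"x":0,"y":0,"z":-0.0009,"ax":0,"ay":0,"az":-0.24,"claw":1},{"x":0,"y":0,"z":-0.0011,"ax":0,"ay":0,"az":-0.3,"claw":1}]' 20
python3 -m crank '[{"x":0,"y":0,"z":0,"ax":0,"ay":0,"az":0,"claw":-0.3},{"x":0,"y":0,"z":0,"ax":0,"ay":0,"az":0,"claw":-0.3},{"x":0,"y":0,"z":0,"ax":0,"ay":0,"az":0,"claw":-0.3},{"x":0,"y":0,"z":0,"ax":0,"ay":0,"az":0,"claw":-0.3},{"x":0,"y":0,"z":0,"ax":0,"ay":0,"az":0,"claw":-0.3}]' 20
python3 - <<'E'
from go import *
from meas import gap
from bench import camera
c=camera('scene');gap(c)
cv2.imwrite('pics/s3.png',cv2.resize(c['color'][180:230,205:305],None,fx=8,fy=8,interpolation=cv2.INTER_CUBIC))
st=r.read_state();print(st['time'],st['width'],st['joint_positions'].round(2),st['ft_force'])
E
```

```text
time: 13.22
ee_pos: [0.5445, -0.0291, 0.1188]
eef_rot: [0.377, 0.889, 0.036, 0.256]
ft_force: [-2.7, 2.6, 3.3]
width: 0.0335
time: 13.63
ee_pos: [0.5438, -0.0289, 0.1197]
eef_rot: [0.097, 0.961, -0.041, 0.256]
ft_force: [-4.6, 4.3, 4.4]
width: 0.0333
time: 14.05
ee_pos: [0.5439, -0.0298, 0.1196]
eef_rot: [0.1, 0.961, -0.041, 0.256]
ft_force: [0.3, -0.1, -0.0]
width: 0.0543
sides [0.26773083 0.26518968 0.26787817 0.26566857] yaw -0.2614062081036085 o [ 0.55601713 -0.03307101  0.        ]
rows 203.6143624540571 204.07002360346183 gap mm 0.0928727742297436 [  0   0   0   0  53  94  88  87 109 100 104 100  63   0   0]
14.1 0.05509642023600411 [-0.21 -0.07  0.05  2.25  0.44  0.52  2.43] [-0.10804804  0.20054321  0.36813188]
```

View pics/s3.png

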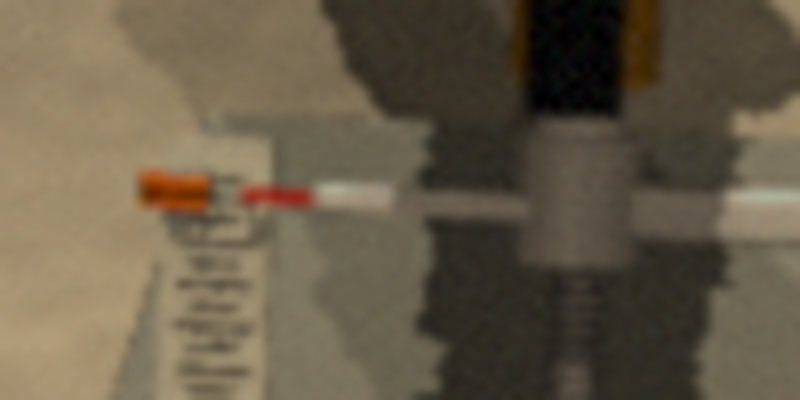

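The pointer is level with the line: 0.1 mm gap computed, and in the crop the red pointer is at (278,196) beside the clip at (175,190). Contact is released, so I'm retreating along the rod.

```bash
python3 -m crank '[{"x":0,"y":0,"z":-0.005,"ax":0,"ay":0,"az":0,"claw":-0.5},{"x":0,"y":0,"z":-0.02,"ax":0,"ay":0,"az":0,"claw":-0.5},{"x":0,"y":0,"z":-0.05,"ax":0,"ay":0,"az":0,"claw":-0.5},{"x":0,"y":0,"z":-0.085,"ax":0,"ay":0,"az":0,"claw":-0.5},{"x":0,"y":0,"z":-0.12,"ax":0,"ay":0,"az":0,"claw":-0.5}]'
python3 - <<'E'
from go import *
from meas import gap
from bench import camera
c=camera('scene');gap(c)
plan(W([-160,100,110]),Rt(-1.57)); plan(W([-160,100,34]),Rt(-1.57))
E
```

```text
time: 14.52
ee_pos: [0.4845, -0.0141, 0.2244]
eef_rot: [0.1, 0.961, -0.041, 0.255]
ft_force: [1.5, 0.3, 0.4]
width: 0.0649
sides [0.26773083 0.26518968 0.26787817 0.26566857] yaw -0.2614062081036085 o [ 0.55601713 -0.03307101  0.        ]
rows 203.61140472878998 204.09182813816344 gap mm 0.13908144534881262 [  0   0   0   0  57  93  93  91 107  90  93  93  57   0   0]
t 14.57 pos [ 0.4852 -0.0128  0.2315] j [-0.25 -0.36  0.01  2.23  0.34  0.83  2.51] w 0.0652 F [2.6 0.8 6.8]
shift [0.1304 0.1057 0.0616] turn/2 [0.004  0.0013 0.8126]
t 14.57 pos [ 0.4852 -0.0128  0.2315] j [-0.25 -0.36  0.01  2.23  0.34  0.83  2.51] w 0.0652 F [2.6 0.8 6.8]
shift [0.1688 0.1075 0.1271] turn/2 [0.004  0.0013 0.8126]
```

```bash
python3 -m crank '[{"x":0.02,"y":0.02,"z":0,"ax":0,"ay":0,"az":0.06,"claw":1},{"x":0.04,"y":0.04,"z":0,"ax":0,"ay":0,"az":0.12,"claw":1},{"x":0.06,"y":0.06,"z":0,"ax":0,"ay":0,"az":0.18,"claw":1},{"x":0.09,"y":0.085,"z":0.01,"ax":0,"ay":0,"az":0.24,"claw":1},{"x":0.12,"y":0.1057,"z":0.03,"ax":0,"ay":0,"az":0.3,"claw":1}]' 20
python3 - <<'E'
from go import *
for tl in(.3,.5236): plan(W([-160,100,110]),Rt(-1.57,tl)); plan(W([-160,100,34]),Rt(-1.57,tl))
E
```

```text
time: 14.98
ee_pos: [0.4287, 0.0933, 0.1541]
eef_rot: [0.346, 0.902, 0.028, 0.259]
ft_force: [0.4, 0.4, 0.6]
width: 0.04
sides [0.26773083 0.26518968 0.26787817 0.26566857] yaw -0.2614062081036085 o [ 0.55601713 -0.03307101  0.        ]
t 14.98 pos [0.4287 0.0933 0.1541] j [-0.19 -0.32 -0.39  2.36  0.39  0.76  1.59] w 0.04 F [0.4 0.4 0.6]
shift [ 0.028  -0.0022  0.036 ] turn/2 [0.1023 0.0618 0.5479]
t 14.98 pos [0.4287 0.0933 0.1541] j [-0.19 -0.32 -0.39  2.36  0.39  0.76  1.59] w 0.04 F [0.4 0.4 0.6]
shift [ 0.062  -0.0196  0.1016] turn/2 [0.1023 0.0618 0.5479]
t 14.98 pos [0.4287 0.0933 0.1541] j [-0.19 -0.32 -0.39  2.36  0.39  0.76  1.59] w 0.04 F [0.4 0.4 0.6]
shift [ 0.028  -0.0022  0.036 ] turn/2 [2.000e-03 4.000e-04 5.503e-01]
t 14.98 pos [0.4287 0.0933 0.1541] j [-0.19 -0.32 -0.39  2.36  0.39  0.76  1.59] w 0.04 F [0.4 0.4 0.6]
shift [ 0.062  -0.0196  0.1016] turn/2 [2.000e-03 4.000e-04 5.503e-01]
```

```bash
python3 -m crank '[{"x":0.005,"y":0,"z":0.007,"ax":0.011,"ay":0.007,"az":0.06,"claw":1},{"x":0.011,"y":0,"z":0.014,"ax":0.022,"ay":0.014,"az":0.117,"claw":1},{"x":0.017,"y":0,"z":0.02,"ax":0.033,"ay":0.02,"az":0.175,"claw":1},{"x":0.022,"y":0,"z":0.028,"ax":0.044,"ay":0.027,"az":0.233,"claw":1},{"x":0.028,"y":-0.002,"z":0.036,"ax":0.054,"ay":0.033,"az":0.29,"claw":1}]' 20
python3 - <<'E'
from go import *
plan(W([-150,100,36]),Rt(-1.57,.3))
E
```

```text
time: 15.4
ee_pos: [0.4278, 0.1036, 0.1092]
eef_rot: [0.602, 0.773, 0.062, 0.191]
ft_force: [0.1, 0.6, -0.2]
width: 0.0067
sides [0.26773083 0.26518968 0.26787817 0.26566857] yaw -0.2614062081036085 o [ 0.55601713 -0.03307101  0.        ]
t 15.4 pos [0.4278 0.1036 0.1092] j [-0.09 -0.17 -0.47  2.31  0.35  0.76  1.02] w 0.0067 F [ 0.1  0.6 -0.2]
shift [ 0.013  -0.0159  0.0709] turn/2 [0.0464 0.0295 0.2575]
```

```bash
python3 -m crank '[{"x":0.002,"y":-0.003,"z":0.012,"ax":0.01,"ay":0.006,"az":0.055,"claw":1},{"x":0.005,"y":-0.006,"z":0.025,"ax":0.02,"ay":0.012,"az":0.11,"claw":1},{"x":0.008,"y":-0.009,"z":0.04,"ax":0.03,"ay":0.018,"az":0.165,"claw":1},{"x":0.01,"y":-0.012,"z":0.055,"ax":0.04,"ay":0.024,"az":0.22,"claw":1},{"x":0.013,"y":-0.016,"z":0.07,"ax":0.0464,"ay":0.0295,"az":0.2575,"claw":1}]' 20
python3 - <<'E'
from go import *
from bench import camera
for x in(-130,-60): plan(W([x,100,36]),Rt(-1.57,.5236))
c=camera('wrist'); cv2.imwrite('pics/w2.png',c['color'])
E
```

```text
time: 15.82
ee_pos: [0.4368, 0.1017, 0.0365]
eef_rot: [0.785, 0.601, 0.091, 0.119]
ft_force: [0.3, -0.5, -0.3]
width: 0.0008
sides [0.26773083 0.26518968 0.26787817 0.26566857] yaw -0.2614062081036085 o [ 0.55601713 -0.03307101  0.        ]
t 15.82 pos [0.4368 0.1017 0.0365] j [-0.03  0.02 -0.46  2.3   0.37  0.63  0.54] w 0.0008 F [ 0.3 -0.5 -0.3]
shift [0.0006 0.019  0.0063] turn/2 [-0.1119  0.0003 -0.0005]
t 15.82 pos [0.4368 0.1017 0.0365] j [-0.03  0.02 -0.46  2.3   0.37  0.63  0.54] w 0.0008 F [ 0.3 -0.5 -0.3]
shift [0.0008 0.0859 0.027 ] turn/2 [-0.1119  0.0003 -0.0005]
```

View pics/w2.png

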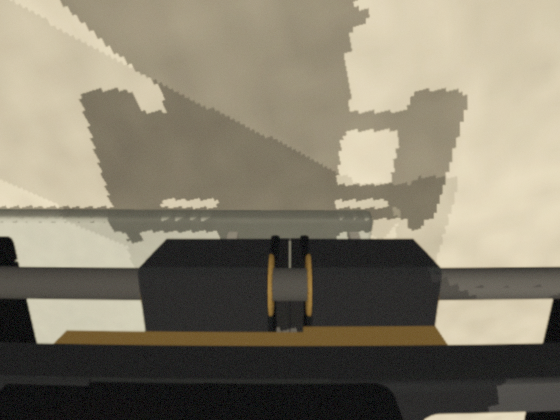

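The wrist camera now faces back towards the base, so only the table and shadows show. I'll push by position and force instead.

```bash
python3 -m crank '[{"x":0.0006,"y":0.015,"z":0.005,"ax":-0.02,"ay":0,"az":0,"claw":1},{"x":0.0006,"y":0.03,"z":0.0095,"ax":-0.05,"ay":0,"az":0,"claw":1},{"x":0.0006,"y":0.042,"z":0.0135,"ax":-0.08,"ay":0,"az":0,"claw":1},{"x":0.0006,"y":0.054,"z":0.017,"ax":-0.1119,"ay":0,"az":0,"claw":1},{"x":0.0006,"y":0.065,"z":0.0205,"ax":-0.1119,"ay":0,"az":0,"claw":1}]' 20
python3 - <<'E'
from go import *
from bench import camera
for x in(-60,-35): plan(W([x,100,36]),Rt(-1.57,.5236))
c=camera('scene'); cv2.imwrite('pics/s4.png',cv2.resize(c['color'][150:290,200:400],None,fx=4,fy=4,interpolation=2))
E
```

```text
time: 16.28
ee_pos: [0.5014, 0.0851, 0.0359]
eef_rot: [0.764, 0.591, 0.158, 0.207]
ft_force: [-3.7, -0.2, 1.9]
width: 0.0006
sides [0.26773083 0.26518968 0.26787817 0.26566857] yaw -0.2614062081036085 o [ 0.55601713 -0.03307101  0.        ]
t 16.28 pos [0.5014 0.0851 0.0359] j [-0.08  0.08 -0.43  2.33  0.9   0.51  0.06] w 0.0006 F [-3.7 -0.2  1.9]
shift [-0.0002  0.0202  0.0116] turn/2 [0.0018 0.0002 0.0041]
t 16.28 pos [0.5014 0.0851 0.0359] j [-0.08  0.08 -0.43  2.33  0.9   0.51  0.06] w 0.0006 F [-3.7 -0.2  1.9]
shift [-0.0003  0.0418  0.0242] turn/2 [0.0018 0.0002 0.0041]
```

View pics/s4.png

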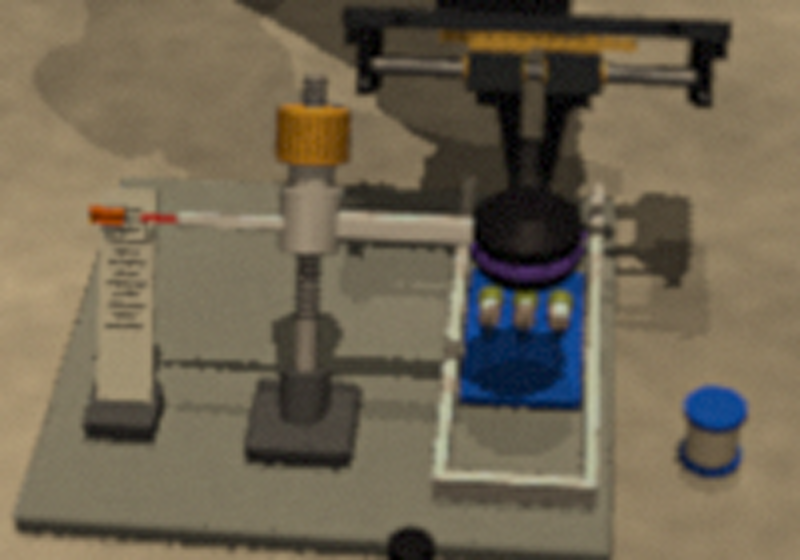

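The scene view shows the pusher behind the lamp, the tray sliding with its far edge at about (520,405), and the end stop at (515,475). Continuing in smaller steps.

```bash
python3 -m crank '[{"x":0,"y":0.004,"z":0.0023,"ax":0,"ay":0,"az":0,"claw":1},{"x":0,"y":0.008,"z":0.0046,"ax":0,"ay":0,"az":0,"claw":1},{"x":0,"y":0.012,"z":0.007,"ax":0,"ay":0,"az":0,"claw":1},{"x":0,"y":0.016,"z":0.0092,"ax":0,"ay":0,"az":0,"claw":1},{"x":0,"y":0.0195,"z":0.0113,"ax":0,"ay":0,"az":0,"claw":1}]' 20
python3 -m crank '[{"x":0,"y":0.002,"z":0.0011,"ax":0,"ay":0,"az":0,"claw":1},{"x":0,"y":0.004,"z":0.0023,"ax":0,"ay":0,"az":0,"claw":1},{"x":0,"y":0.005,"z":0.0029,"ax":0,"ay":0,"az":0,"claw":1},{"x":0,"y":0.006,"z":0.0035,"ax":0,"ay":0,"az":0,"claw":1},{"x":0,"y":0.007,"z":0.004,"ax":0,"ay":0,"az":0,"claw":1}]' 20
python3 - <<'E'
from go import *
for x in(-60,-35): plan(W([x,100,36]),Rt(-1.57,.5236))
E
```

```text
time: 16.75
ee_pos: [0.5246, 0.0789, 0.0364]
eef_rot: [0.765, 0.59, 0.157, 0.206]
ft_force: [-1.0, 0.9, 0.6]
width: 0.0004
time: 17.17
ee_pos: [0.5319, 0.0771, 0.0362]
eef_rot: [0.765, 0.59, 0.157, 0.206]
ft_force: [-2.2, -0.6, 0.2]
width: 0.0006
sides [0.26773083 0.26518968 0.26787817 0.26566857] yaw -0.2614062081036085 o [ 0.55601713 -0.03307101  0.        ]
t 17.17 pos [0.5319 0.0771 0.0362] j [-0.05  0.14 -0.41  2.27  0.9   0.5   0.11] w 0.0006 F [-2.2 -0.6  0.2]
shift [-0.0001 -0.0072 -0.0039] turn/2 [0.0001 0.0001 0.0031]
t 17.17 pos [0.5319 0.0771 0.0362] j [-0.05  0.14 -0.41  2.27  0.9   0.5   0.11] w 0.0006 F [-2.2 -0.6  0.2]
shift [-0.0002  0.0144  0.0086] turn/2 [0.0001 0.0001 0.0031]
```

At stand x ≈ -52 with about 2 N, still sliding. More small steps.

```bash
python3 -m crank '[{"x":0,"y":0.002,"z":0.0011,"ax":0,"ay":0,"az":0,"claw":1},{"x":0,"y":0.0035,"z":0.002,"ax":0,"ay":0,"az":0,"claw":1},{"x":0,"y":0.005,"z":0.0029,"ax":0,"ay":0,"az":0,"claw":1},{"x":0,"y":0.006,"z":0.0035,"ax":0,"ay":0,"az":0,"claw":1},{"x":0,"y":0.007,"z":0.004,"ax":0,"ay":0,"az":0,"claw":1}]' 20
python3 - <<'E'
from go import *
from bench import camera
plan(W([-35,100,36]),Rt(-1.57,.5236))
c=camera('scene'); cv2.imwrite('pics/s5.png',cv2.resize(c['color'][150:290,200:400],None,fx=4,fy=4,interpolation=2))
b=c['color'].astype(int);m=(b[:,:,0]>100)&(b[:,:,2]<60);ys=np.nonzero(m[230:285,310:350])[0];print('tray far edge row',ys.max()+230)
E
```

```text
time: 17.58
ee_pos: [0.536, 0.0763, 0.0346]
eef_rot: [0.764, 0.591, 0.155, 0.205]
ft_force: [-49.1, 7.6, 34.5]
width: 0.0002
sides [0.26773083 0.26518968 0.26787817 0.26566857] yaw -0.2614062081036085 o [ 0.55601713 -0.03307101  0.        ]
t 17.58 pos [0.536  0.0763 0.0346] j [-0.05  0.15 -0.4   2.26  0.9   0.5   0.13] w 0.0002 F [-49.1   7.6  34.5]
shift [-0.0006  0.0116  0.005 ] turn/2 [-0.002   0.0006  0.0045]
tray far edge row 262
```

The force has jumped to 60 N, so the tray is against its stop. Backing off.

```bash
python3 -m crank '[{"x":0,"y":-0.008,"z":-0.0046,"ax":0,"ay":0,"az":0,"claw":1},{"x":0,"y":-0.02,"z":-0.0115,"ax":0,"ay":0,"az":0,"claw":1},{"x":0,"y":-0.035,"z":-0.03,"ax":0,"ay":0,"az":0,"claw":1},{"x":0,"y":-0.045,"z":-0.055,"ax":0,"ay":0,"az":0,"claw":1},{"x":0,"y":-0.05,"z":-0.085,"ax":0,"ay":0,"az":0,"claw":1}]' 20
python3 -m crank '[{"x":0,"y":0,"z":-0.02,"ax":0,"ay":0,"az":0,"claw":1},{"x":0,"y":0,"z":-0.04,"ax":0,"ay":0,"az":0,"claw":1},{"x":0,"y":0,"z":-0.05,"ax":0,"ay":0,"az":0,"claw":1},{"x":0,"y":0,"z":-0.05,"ax":0,"ay":0,"az":0,"claw":1},{"x":0,"y":0,"z":-0.05,"ax":0,"ay":0,"az":0,"claw":1}]' 20
python3 - <<'E'
from go import *
from meas import gap
from bench import camera
c=camera('scene'); gap(c)
plan(W([-60,100,36]),Rt(-1.57,.5236))
cv2.imwrite('pics/s6.png',cv2.resize(c['color'][150:300,160:400],None,fx=3.3,fy=3.3,interpolation=2))
b=c['color'].astype(int);m=(b[:,:,0]>100)&(b[:,:,2]<60);ys=np.nonzero(m[230:285,310:350])[0];print('far edge row',ys.max()+230)
# knob: dark blob in top view
t2=camera('top');v=t2['color'].max(2);print('predicted knob stand -109+?; proj of knob at -33:',proj(t2,[W([-33,100,54.5])]))
E
```

```text
time: 18.05
ee_pos: [0.4547, 0.097, 0.0837]
eef_rot: [0.765, 0.591, 0.156, 0.205]
ft_force: [1.1, -1.2, 0.2]
width: 0.0005
time: 18.47
ee_pos: [0.4331, 0.1038, 0.1287]
eef_rot: [0.764, 0.59, 0.158, 0.206]
ft_force: [-0.1, -0.7, 0.1]
width: 0.0003
sides [0.26773083 0.26518968 0.26787817 0.26566857] yaw -0.2614062081036085 o [ 0.55601713 -0.03307101  0.        ]
rows 203.61542776998598 204.09470989761093 gap mm 0.1369442736200155 [  0   0   0   0  55  92  83  92 103  92  90  91  61   0   0]
t 18.52 pos [0.4328 0.1034 0.1279] j [-0.13 -0.26 -0.48  2.37  0.44  0.7   0.41] w 0.0005 F [-0.7  0.9 -0.4]
shift [-0.0002  0.0357  0.1268] turn/2 [ 0.0003 -0.      0.003 ]
far edge row 261
predicted knob stand -109+?; proj of knob at -33: [[249.01333767 236.89628317]]
```

View pics/s6.png

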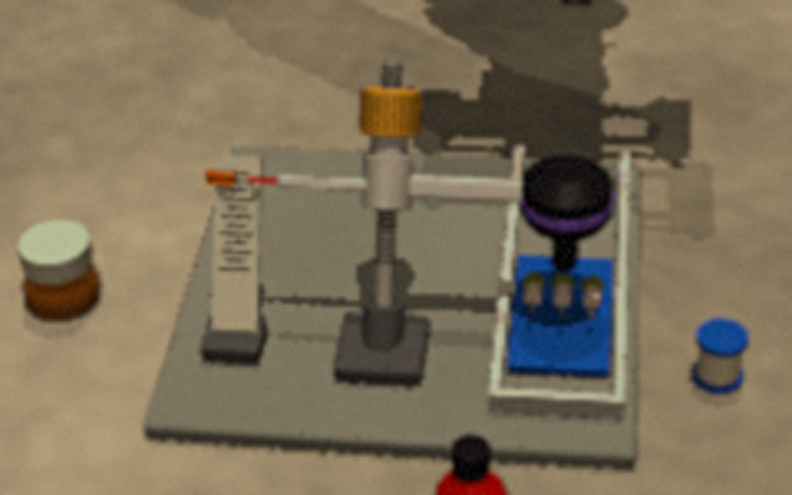

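Run:
```python
from m import *
from bench import camera
c=camera('scene');t2=camera('top')
S=lambda P:(Rs.T@(P-o)*1000).round(1)
# s6 px -> image
im=lambda u:(u[0]/3.3+160,u[1]/3.3+150)
for n,u,z in(('edge top',(560,361),.0205),('edge bottom',(560,371),.0125),('bar inner top',(560,389),.02),('bar outer top',(560,402),.02),('bar foot',(560,414),.012),('near tray edge',(540,258),.0205)):
    print(n,im(u),S(onz(c,im(u),z)))
print('initial knob by s',end=' ')
h=t2['color'][165:315,215:300]; cv2.imwrite('pics/t2.png',cv2.resize(h,None,fx=4,fy=4,interpolation=2)[:, :])
from bench import r;print(r.read_state()['time'])
```

```text
sides [0.26773083 0.26518968 0.26787817 0.26566857] yaw -0.2614062081036085 o [ 0.55601713 -0.03307101  0.        ]
edge top (329.69696969696975, 259.3939393939394) [ 53.3 100.4  20.5]
edge bottom (329.69696969696975, 262.42424242424244) [ 52.8 100.6  12.5]
bar inner top (329.69696969696975, 267.8787878787879) [ 75.7 101.3  20. ]
bar outer top (329.69696969696975, 271.8181818181818) [ 86.1 101.7  20. ]
bar foot (329.69696969696975, 275.4545454545455) [ 87.1 101.9  12. ]
near tray edge (323.6363636363636, 228.1818181818182) [-37.7  85.1  20.5]
initial knob by s 18.6667
```

View pics/t2.png

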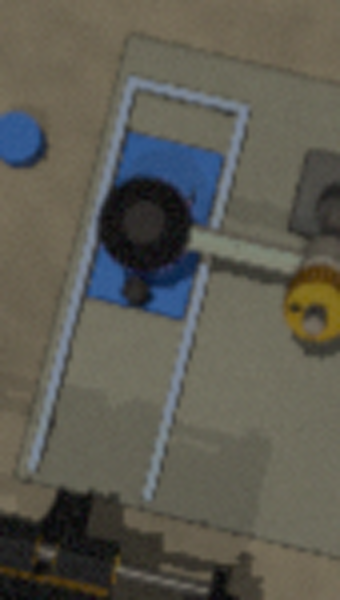

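Run:
```python
from m import *
from bench import camera
a=cv2.resize(cv2.imread('pics/s5.png'),(200,140),interpolation=cv2.INTER_AREA).astype(float)
b=camera('scene')['color'][150:290,200:400].astype(float)
for i in(a,b):
    p=(i[:,:,0]-i[:,:,2])[100:122,122:140].mean(1); print(p.round(0))
```

```text
sides [0.26773083 0.26518968 0.26787817 0.26566857] yaw -0.2614062081036085 o [ 0.55601713 -0.03307101  0.        ]
[104. 104. 107. 108. 107. 107. 107. 108. 114. 121. 121. 103.  70.  25.
 -16. -31. -32. -31. -32. -34. -29. -23.]
[103. 103. 105. 106. 107. 107. 108. 108. 112. 120. 120. 100.  68.  22.
 -19. -31. -31. -31. -33. -34. -30. -23.]
```

```bash
python3 -c "
from bench import r,close_job
print(r.read_state()['ft_force']);print(close_job())"
```

```text
[0.53555924 0.21717375 0.22775226]
the job is handed in; nothing more can be done
None
```

The lamp is raised to the marker, the tray is pushed home, and the job is handed in at about 19 s of the 72 s allowed. I have no verdict, only my own checks.

**What I did:** I turned the collar counter-clockwise by about 447° in two grips, let go, and backed off along the rod. I then pushed the tray by its knob with closed fingers until it stopped, and withdrew.

**Last checks:**
- **Pointer:** it measured about 0.1 mm below the marker line in the scene camera after release. The reading did not change after the tray push.
- **Tray stop:** the force rose from about 2 N to about 60 N with the tray no longer moving. Its edge shifted by less than 0.1 px after I backed off. The knob had travelled about 75 mm, which fits a start at about 15 mm of the 90 mm travel.
- **Surroundings:** the marker clip's image position did not change. The spool and jar stood upright and clear in the last picture. Only the top of the bottle was in that view. I did not measure how far any of them might have moved.
- **Contact:** wrist force was near zero when I handed in.

**What disagreed or stayed uncertain:**
- The pictures show roughly 15 to 20 mm between the tray and the far end bar of the rails. I judged the tray home from the hard stop and the travel, not from contact with that bar.
- The first gap reading was 15.1 mm, just over the stated 15 mm maximum.
- The first grip was about 1 mm off-centre and reached about 19 N of side load. I re-centred it for the second grip.

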